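Lock the red carton away and set the timer to six clicks

ROBOT

A 7-joint arm with a two-finger parallel gripper is mounted at the origin on the work surface. World frame = base frame: x ahead of the robot, y to its left, z up, the work surface at z = 0. Lengths are in m, angles in rad, forces in N, time in s.
With the tool pointing down it reaches from about 0.425 to 0.875 m from the base axis. Payload 4.7 kg.
Tool frame: the origin (TCP) lies midway between the tips of the shut fingers; the grasp point (between the pads) lies 19 mm behind it; z points along the fingers, y is the line along which they close (so a half turn about z gives the same grasp; the last joint's range is limited). The gripper opens to 85 mm and grips with 20 to 120 N. Pads are 22 mm wide; open, the fingers measure 114 mm over their backs; the gripper's body (76 mm by 85 mm) begins 54 mm behind the grasp point. The pads swing forward as they close: fully open they stand 13 mm farther back than shut.
Start: joints at [-1.156, 0.321, -0.07, 1.45, 0.023, 1.371, -0.057], TCP at [0.254, 0.598, 0.231] pointing down, gripper open.
Joint ranges: [-2.86, 2.86], [-0.3, 2.09], [-1.38, 1.24], [0.06, 2.45], [-1.56, 4.7], [0.09, 2.05], [-2.69, 2.69]. Speed limits (rad/s): [2.57, 2.57, 3.14, 3.14, 3.14, 3.14, 3.14].

INTERFACE

Orientations are given as a unit quaternion [x, y, z, w].
In Python, from workcell import status, optics, sign_off gives the robot as it stands. The module is installed in compiled form; this text tells all that it offers.
- The arm moves only by the tool carry_out, never from a script. Its argument "rows" is text: rows parted by semicolons, each of 5 numbers parted by spaces: the finger opening in m, from 0 to 0.0854, then the shift along the tool's x, y, z in m, then the turn about the tool's z in degrees. A call has 1 to 20 rows; each row is the pose to reach, as a shift and turn from the pose commanded when the call began, along the tool's axes at that moment; what a row does not reach only later rows make up. A row lasts 1/10 s, in which the tool goes at most 50 mm and 8.59 degrees, less where a joint would pass 70% of its speed; a pose out of reach is approached as far as the arm can. A call with a gripper value outside its range is refused whole. The fingers move at their own pace and stop on an object; the grip force is fixed at half the most. Time passes only in rows, so rows that repeat a pose let the fingers close. It gives the time, the measured TCP pose, the force, the opening and the grip force at its end, in the units of the state.
- status.get_obs(): the state, without advancing time (a new reading comes with each control period).
- optics.grab_frame(name): name is "scene" or "top" or "wrist"; returns a dict with "img" (400x640x3 uint8, red, green, blue), "camera_matrix" (3x3 intrinsics, pixels), "k1" (the pictures are not rectified: a ray, as slopes to the right and down, at radius r is drawn at 1 + k1 r^2 times it, then the intrinsics apply), "rvec" (rotation vector, rad) and "tvec" (3), from world to camera coordinates, as OpenCV has them; the wrist camera has in their place "hand_eye" (4x4, takes a point from camera to tool coordinates, whose origin is the TCP and whose axes are the flange's). Camera axes: x right, y down, z forward; pixel columns grow to the right and rows downward; lengths in m; the calibration is good to about 2 mm. A picture is of the moment at which its call begins: read the wrist's pose just before it. There is no depth.
- sign_off(): hands the job in; it is judged then, once.
The state is a dict: "time_s": time; "joint_positions": joint angles; "dq": joint speeds; "joint_torque": joint torques, N m; "tool_pos": TCP position; "tool_rot": TCP orientation; "force": force on the tool from outside, world axes, zero at the start; "ft_torque": the same for the moment, N m; "opening": opening from 0.0 (shut) to 1.0 (fully open); "grasp_force": force on a finger pad.
Only numpy, scipy, OpenCV 4.12 (cv2) and the standard library are available. Lean on these libraries where they do the work, as an engineer would, in place of code of your own. Each camera call takes 0.05 s, during which the arm holds its last target. There are 200 camera calls.

TASK

Put the red medicine carton into the compartment of the timed lock box, then shut the lid fully, and then set the timer dial to six hours: it clicks once per hour, counted clockwise from the red off mark, so leave its yellow pointer resting in the sixth click, at the long white mark opposite the red one. Leave the other stock and tools on the bench where they are.

Things in the scene. Friction and masses are not known exactly. Their poses are not given: they have to be found in the camera images.
- red_carton: red medicine carton, loose, lying flat, 110 (x) x 48 (y) x 38 (z) mm, 60 to 130 g; origin at the centre of its underside, x along its length
- lock_box: grey timed lock box, fixed to the bench, 170 (x) x 320 (y) x 85 (z) mm, origin on its underside. At yaw 0 its x points away from the robot and y to the robot's left. The open compartment is its +y part (outside 170 x 170 mm, walls 6 mm thick, floor 6 mm thick, centre at y = +70 mm); the solid control deck with the dial is its -y part (150 mm wide, centre at y = -90 mm), its top 85 mm above the bench
- compartment_floor (a point): centre of the compartment's inner floor, 6 mm above the bench; same axes as the lock box; the inside measures 158 (x) x 158 (y) mm and is 79 mm deep
- lid (a joint): angle of the blue lid (rad): 0 shut, flat on the compartment's rim; about 1.65 to 1.9 at the start, standing open and leaning back, away from the robot; stop at 2.0. Its stiff hinge (0.2 N m friction) holds it wherever it is left (160 g), so it must be pushed all the way until it rests on the rim
- lid_hinge (a point): middle of the lid's hinge line, on the compartment's far (+x) rim 85.5 mm above the bench; the hinge line runs along the lock box's y
- lid_edge (a point): middle of the lid's free edge on its outer face, 182 mm from the hinge line; the lid is a plate 8 mm thick and 170 mm wide (y); shut, its free edge overhangs the near side by 12 mm, where a white strip 5 mm high lies on the outer face
- dial (a joint): angle of the timer dial (rad), growing clockwise seen from above: 0 = off, yellow pointer at the red mark on the far (+x) side of the dial; one detent click every 0.5236 rad (30 degrees), sixth click at 3.1416, where the pointer looks to the near (-x) side; turns from 0 to 5.76 either way. It starts at or near one of the clicks 1 to 4. About 0.1 N m turns it over a click; released between clicks it snaps into the nearest
- dial_grip (a point): on the dial's vertical axis, 116 mm above the bench, 14 mm under the top of the dial's black grip bar; its x axis points along the bar towards the yellow pointer end. The bar is 76 mm long, 18 mm wide and 34 mm high (its underside 96, its top 130 mm above the bench) over a round skirt of 86 mm diameter
- yellow_carton: yellow carton like the red one, to be left alone; origin under its centre
- green_carton: green carton like the red one, to be left alone; origin under its centre
- amber_bottle: amber bottle, 60 mm diameter, 130 mm high, to be left alone; origin under its centre
- white_jar: white jar with blue cap, 68 mm diameter, 90 mm high, to be left alone; origin under its centre
- count_tray: flat blue counting tray, 140 x 160 x 22 mm, to be left alone; origin under its centre
- spatula: spatula, 180 mm long, lying on the bench, to be left alone
- mortar: white bowl, 110 mm diameter, 70 mm high, to be left alone; origin under its centre
Mind the look-alikes: they are no part of the job. Leave any blue look-alike of the red_carton alone.

How it is judged:
By the outcome, as a careful person would: the job done as asked, in the order asked, and still so for the second after the job is handed in, with the robot touching nothing.
It also fails if it takes over 72 s, if anything falls off the work surface, if the arm or the gripper's body presses on something with over 40 N, if the wrist force passes 120 N, or if a joint passes its speed limit or range.

## Working session

There is one attempt and no reset: what is moved stays moved. The work goes in short steps, Python scripts to look and compute and a tool call to move; the robot and the scene stay as the last step left them, time stands still between calls to the robot, and variables do not carry over. Pictures are saved under pics/ and viewed, at most 10 in all, crops included, and the job is handed in when it is done.

Besides the shell and the picture viewer there is one more tool, called after ">>>" by a JSON object that holds its "api" and its "payload". carry_out: Moves the arm, as the interface text tells. Its arguments: {"type":"object","properties":{"rows":{"type":"string"}},"required":["rows"]}

```bash
mkdir -p pics; cat > h.py <<'E'
import numpy as np, cv2
from workcell import status, optics
from scipy.spatial.transform import Rotation as R
def grab(n):
    o=status.get_obs(); f=optics.grab_frame(n); K=np.array(f["camera_matrix"])
    if n=="wrist":
        T=np.eye(4);T[:3,:3]=R.from_quat(o["tool_rot"]).as_matrix();T[:3,3]=o["tool_pos"]
        C=T@np.array(f["hand_eye"]); Rcw=C[:3,:3]; c=C[:3,3]
    else:
        Rcw=cv2.Rodrigues(np.array(f["rvec"],float))[0].T; c=-Rcw@np.array(f["tvec"],float).ravel()
    return dict(img=f["img"],K=K,k1=f["k1"],R=Rcw,c=c)
def ray(f,uv):
    uv=np.atleast_2d(np.array(uv,float))
    d=(uv-f["K"][:2,2])/[f["K"][0,0],f["K"][1,1]]
    s=d.copy()
    for _ in range(20): s=d/(1+f["k1"]*(s**2).sum(1,keepdims=True))
    v=np.c_[s,np.ones(len(s))]@f["R"].T
    return v/np.linalg.norm(v,axis=1,keepdims=True)
def onz(f,uv,z):
    v=ray(f,uv); return f["c"]+v*((z-f["c"][2])/v[:,2:3])
def proj(f,P):
    p=(np.atleast_2d(P)-f["c"])@f["R"]; s=p[:,:2]/p[:,2:]
    s=s*(1+f["k1"]*(s**2).sum(1,keepdims=True)); return s*[f["K"][0,0],f["K"][1,1]]+f["K"][:2,2]
def save(f,name): cv2.imwrite("pics/"+name,cv2.cvtColor(f["img"],cv2.COLOR_RGB2BGR))
def hsv(f): return cv2.cvtColor(f["img"],cv2.COLOR_RGB2HSV)
E
python3 - <<'E'
from h import *
for n in("scene","top","wrist"):
    f=grab(n); save(f,n+"0.png"); print(n,f["c"],f["R"][:,2],f["K"][0,0],f["k1"])
o=status.get_obs(); print({k:np.round(v,3) for k,v in o.items()})
E
```

```text
scene [ 1.16367672 -0.30106312  0.9546419 ] [-0.59976124  0.21951967 -0.76947877] 402.0333699623588 -0.07685388210737183
top [ 0.44295196 -0.06814872  1.41455957] [ 0.04679263  0.01520655 -0.99878887] 452.1945070349944 -0.1124254481172963
wrist [0.18031496 0.63029744 0.3720265 ] [ 0.28471396 -0.12175184 -0.95084933] 333.17207611412834 -0.04711069685114034
{'time_s': np.float64(0.15), 'joint_positions': array([-1.156,  0.322, -0.07 ,  1.451,  0.023,  1.371, -0.057]), 'dq': array([-0.   , -0.002, -0.002, -0.005,  0.   , -0.001, -0.   ]), 'joint_torque': array([-0.0000e+00, -4.9409e+01, -3.8300e-01, -3.1469e+01,  1.3000e-02,
        8.0000e-03, -0.0000e+00]), 'tool_pos': array([0.253, 0.598, 0.23 ]), 'tool_rot': array([ 0.199,  0.98 , -0.001, -0.   ]), 'force': array([-0.494,  1.023, -0.401]), 'ft_torque': array([-0.032,  0.015,  0.001]), 'grasp_force': np.float64(0.0), 'opening': np.float64(1.0)}
```

View pics/top0.png

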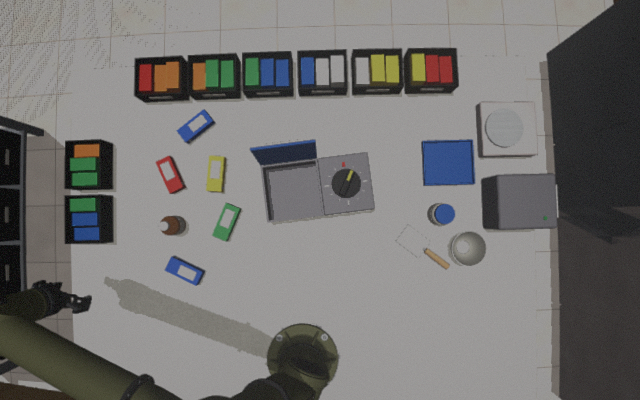

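View pics/scene0.png

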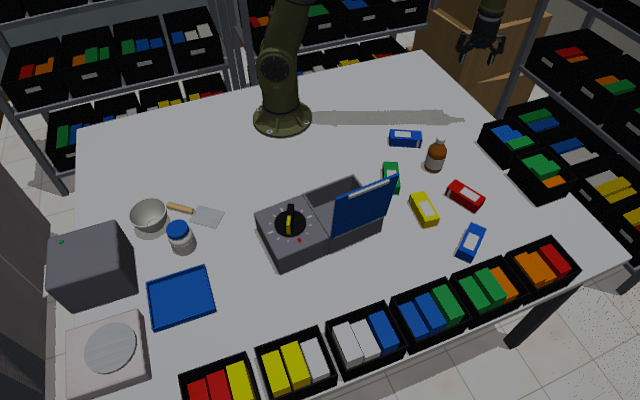

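The top view shows the red carton at (170,175), yellow at (216,174), and green at (226,222). The box spans (262..374, 152..222), with the dial at (346,183), the yellow pointer at about (350,176) and the red mark at (343,164). The lid stands open on the far side. The scene view agrees.

```bash
cat > m.py <<'E'
from h import *
f=grab("top"); H=hsv(f); g=cv2.cvtColor(f["img"],cv2.COLOR_RGB2GRAY)
def blobs(m,roi,a=15):
    z=np.zeros(m.shape,np.uint8); x0,y0,x1,y1=roi; z[y0:y1,x0:x1]=m[y0:y1,x0:x1]
    return [c for c in cv2.findContours(z,cv2.RETR_EXTERNAL,cv2.CHAIN_APPROX_NONE)[0] if cv2.contourArea(c)>=a]
h,s,v=H[...,0],H[...,1],H[...,2]
red=(((h<8)|(h>172))&(s>130)&(v>60)).astype(np.uint8)*255
yel=((h>20)&(h<35)&(s>120)&(v>80)).astype(np.uint8)*255
def rect(c,z):
    p=onz(f,c[:,0],z)[:,:2].astype(np.float32); r=cv2.minAreaRect(p*1000); return r,cv2.boxPoints(r)
for n,m,roi,z in(("red",red,(150,145,195,205),.036),("yel",yel,(200,145,235,205),.036)):
    for c in blobs(m,roi): 
        r,b=rect(c,z); print(n,r); print(b.round())
for n,m,roi,z in(("mark",red,(330,150,360,172),.085),("ptr",yel,(335,165,365,200),.13)):
    for c in blobs(m,roi,1): print(n,cv2.contourArea(c),onz(f,c[:,0].mean(0),z)*1000, rect(c,z)[1].round())
cv2.imwrite("pics/top_box.png",cv2.resize(cv2.cvtColor(f["img"][130:235,240:390],cv2.COLOR_RGB2BGR),None,fx=5,fy=5,interpolation=cv2.INTER_CUBIC))
E
python3 m.py
```

```text
red ((585.3878784179688, 398.9629211425781), (109.19759368896484, 48.69257736206055), 24.438508987426758)
[[526. 399.]
 [546. 354.]
 [645. 399.]
 [625. 444.]]
yel ((583.9031982421875, 254.2316131591797), (47.833438873291016, 107.20343780517578), 84.18075561523438)
[[528. 236.]
 [635. 225.]
 [640. 273.]
 [533. 283.]]
mark 6.0 [[ 596.29257425 -137.57512711   85.        ]] [[ 590. -140.]
 [ 602. -141.]
 [ 602. -135.]
 [ 590. -134.]]
ptr 17.0 [[ 558.98186956 -152.66270046  130.        ]] [[ 544. -150.]
 [ 570. -161.]
 [ 573. -154.]
 [ 547. -143.]]
```

View pics/top_box.png

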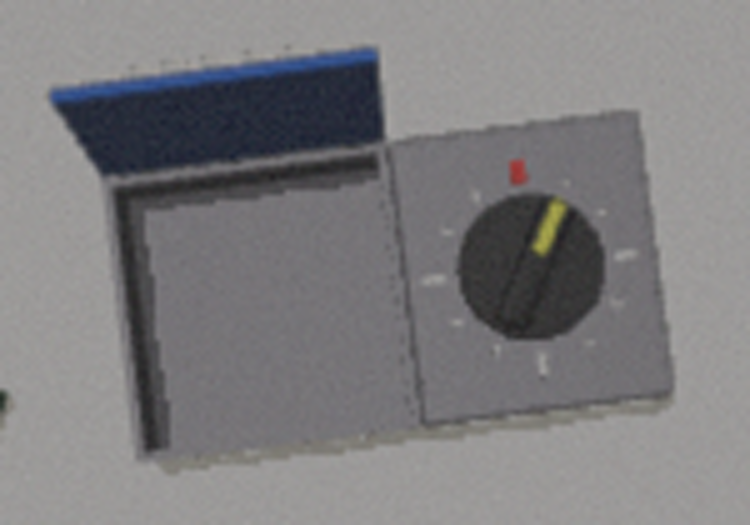

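The crop shows the deck corners at (388,142), (637,112), (672,392) and (424,424). The marks are red (517,172), long white (544,364), left (433,280) and right (626,255). The yellow bar is clockwise of red by roughly one click.

```bash
cat > m2.py <<'E'
from h import *
f=grab("top")
P=lambda l,z: onz(f,np.array(l)/5+[240,130]-0.4,z)[:,:2]*1000
d=P([(388,142),(637,112),(672,392),(424,424)],.085); print("deck",d.round(),d.mean(0), np.linalg.norm(d-np.roll(d,1,0),axis=1))
m=P([(517,172),(544,364),(433,280),(626,255)],.085);print("marks",m.round(),m[:2].mean(0),m[2:].mean(0))
far=(d[0]+d[1])/2-(d[2]+d[3])/2; y1=np.degrees(np.arctan2(far[1],far[0]))
a=m[0]-m[1]; y2=np.degrees(np.arctan2(a[1],a[0])); b=m[2]-m[3]; print("yaws",y1,y2,np.degrees(np.arctan2(b[1],b[0]))-90)
n=P([(140,458),(424,424),(672,392)],.085);print("near edge",n)
yaw=np.radians(y1); X=np.array([np.cos(yaw),np.sin(yaw)]);Y=np.array([-X[1],X[0]])
o=d.mean(0)+90*Y; print("origin",o,"comp",o+70*Y,"dial deck",d.mean(0),"hinge",o+70*Y+85*X)
pp=P([(557,205),(540,248)],.13); q=pp[0]-pp[1]; print("ptr ang",np.degrees(np.arctan2(q[1],q[0])), pp)
le=P([(52,97),(377,55)],.085+.18); print("lid edge",le)
E
python3 m2.py
```

```text
deck [[ 616.  -62.]
 [ 630. -210.]
 [ 464. -225.]
 [ 449.  -79.]] [ 539.85561706 -143.79004135] [167.94123688 148.45278522 166.8117857  147.04761852]
marks [[ 596. -138.]
 [ 482. -150.]
 [ 534.  -86.]
 [ 545. -200.]] [ 539.38784401 -143.85988533] [ 539.57303638 -143.30924467]
yaws 5.499462555182528 6.3024048085557185 5.879391999113082
near edge [[ 433.32071804   89.03292026]
 [ 449.08709355  -78.66661639]
 [ 464.01951937 -224.95408945]]
origin [531.23033966 -54.20430259] comp [524.52179057  15.47349423] dial deck [ 539.85561706 -143.79004135] hinge [609.13054385  23.61958954]
ptr ang -23.204060871986837 [[ 571.59269034 -157.46668557]
 [ 547.26573046 -147.03809626]]
lid edge [[621.05664929 109.43322769]
 [637.79310355 -58.26249491]]
```

>>> {"api": "carry_out", "payload": {"rows": "0.085 -0.383 -0.054 0 -47.5;0.085 -0.383 -0.054 0 -47.5;0.085 -0.383 -0.054 0 -47.5;0.085 -0.383 -0.054 0 -47.5;0.085 -0.383 -0.054 0 -47.5;0.085 -0.383 -0.054 0 -47.5;0.085 -0.383 -0.054 0 -47.5;0.085 -0.383 -0.054 0 -47.5;0.085 -0.383 -0.054 0 -47.5;0.085 -0.383 -0.054 0 -47.5;0.085 -0.383 -0.054 0 -47.5;0.085 -0.383 -0.054 0 -47.5;0.085 -0.383 -0.054 0 -47.5;0.085 -0.383 -0.054 0 -47.5"}}

```text
time_s: 1.65
tool_pos: [0.5844, 0.4003, 0.2316]
tool_rot: [-0.213, 0.977, 0.0, 0.0]
force: [-0.9, -0.4, 0.1]
opening: 0.995
grasp_force: 0.0
```

```bash
cat > w.py <<'E'
from h import *
def pose():
    o=status.get_obs(); M=R.from_quat(o["tool_rot"]).as_matrix(); p=np.array(o["tool_pos"])
    print("t",o["time_s"],"tcp",(p*1000).round(1),"yaz %.1f"%np.degrees(np.arctan2(M[1,1],M[0,1])),"q",np.round(o["joint_positions"],2),"F",np.round(o["force"],1),"open",round(float(o["opening"]),3),"grip",round(float(o["grasp_force"]),1))
    return p,M
def to(x,y,z,yaz=None):
    p,M=pose(); d=M.T@(np.array([x,y,z])/1000-p); a=np.degrees(np.arctan2(M[1,1],M[0,1]))
    print("shift",d.round(4),"turn",None if yaz is None else round((a-yaz+180)%360-180,1))
E
python3 - <<'E'
from w import *
pose(); f=grab("wrist"); save(f,"w1.png"); H=hsv(f); h,s,v=cv2.split(H)
m=(((h<8)|(h>172))&(s>130)&(v>60)).astype(np.uint8)*255
c=max(cv2.findContours(m,0,2)[0],key=cv2.contourArea)
print(c[:,0].min(0),c[:,0].max(0)); p=onz(f,c[:,0],.038)[:,:2].astype(np.float32)*1000
print(cv2.minAreaRect(p)); print(cv2.boxPoints(cv2.minAreaRect(p)).round())
to(585,399,3,114.4)
E
```

```text
t 1.65 tcp [584.4 400.3 231.6] yaz 114.6 q [-0.64  0.44  0.    1.28 -0.    1.41  1.36] F [-0.9 -0.4  0.1] open 0.995 grip 0.0
[290 124] [337 226]
((583.36572265625, 400.7423095703125), (107.98245239257812, 46.48868942260742), 23.9320068359375)
[[525. 400.]
 [543. 358.]
 [642. 401.]
 [623. 444.]]
t 1.7 tcp [584.6 400.  231.6] yaz 114.6 q [-0.64  0.44  0.    1.28 -0.    1.41  1.36] F [-0.1 -0.  -0.3] open 0.997 grip 0.0
shift [ 2.000e-04 -1.100e-03  2.286e-01] turn 0.2
```

Wrist view (mask 290–337, 124–226) agrees with the top view to within 2 mm. I'm descending to grasp, then lifting.

>>> {"api": "carry_out", "payload": {"rows": "0.085 0 0 0.05 0;0.085 0 0 0.1 0;0.085 0 0 0.15 0;0.085 0 0 0.19 0;0.085 0 0 0.21 0;0.085 0 0 0.227 0;0.085 0 0 0.227 0;0.03 0 0 0.227 0;0.03 0 0 0.227 0;0.03 0 0 0.227 0;0.03 0 0 0.227 0;0.03 0 0 0.227 0;0.03 0 0 0.227 0;0.03 0 0 0.227 0;0.03 0 0 0.227 0;0.03 0 0 0.2 0;0.03 0 0 0.16 0;0.03 0 0 0.11 0;0.03 0 0 0.06 0;0.03 0 0 0.06 0"}}

```text
time_s: 3.7
tool_pos: [0.5891, 0.4021, 0.1816]
tool_rot: [-0.212, 0.977, 0.003, 0.007]
force: [0.7, -0.1, 0.2]
opening: 0.549
grasp_force: 63.4
```

```bash
python3 - <<'E'
from w import *
to(524.5,15.5,190,95.7)
f=grab("wrist"); save(f,"w2.png")
E
```

```text
t 3.7 tcp [589.1 402.1 181.6] yaz 114.5 q [-0.64  0.46  0.    1.35 -0.    1.31  1.36] F [ 0.7 -0.1  0.2] open 0.549 grip 63.4
shift [ 0.2191 -0.3248 -0.0128] turn 18.8
```

View pics/w2.png

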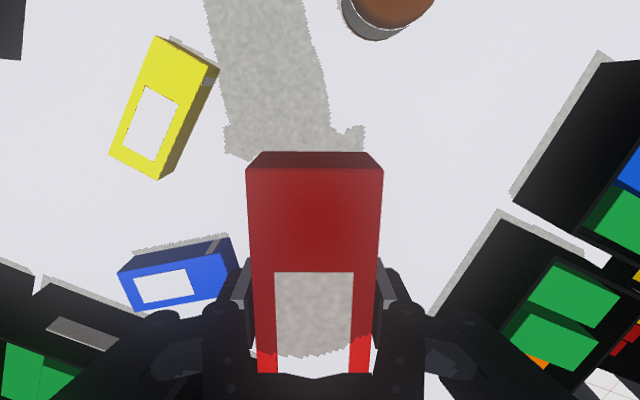

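The wrist view shows the red carton square and centred between the fingers at (315,270), with the neighbours untouched. I'm carrying it to over the compartment.

>>> {"api": "carry_out", "payload": {"rows": "0.03 0.027 -0.041 -0.015 3;0.03 0.054 -0.082 -0.015 6;0.03 0.08 -0.122 -0.015 9;0.03 0.107 -0.162 -0.015 12;0.03 0.134 -0.203 -0.015 15;0.03 0.161 -0.244 -0.015 18.8;0.03 0.188 -0.284 -0.015 18.8;0.03 0.205 -0.31 -0.015 18.8;0.03 0.2146 -0.3248 -0.015 18.8;0.03 0.2146 -0.3248 -0.015 18.8;0.03 0.2146 -0.3248 -0.015 18.8;0.03 0.2146 -0.3248 -0.015 18.8;0.03 0.2146 -0.3248 -0.015 18.8"}}

```text
time_s: 5.05
tool_pos: [0.5249, 0.0165, 0.1859]
tool_rot: [-0.051, 0.999, 0.0, -0.0]
force: [-0.1, -0.5, -0.7]
opening: 0.547
grasp_force: 63.2
```

```bash
python3 - <<'E'
from w import *
to(524.5,15.5,11,95.7)
f=grab("wrist"); g=grab("top"); a=cv2.resize(g["img"][130:235,240:390],None,fx=2.6,fy=2.6)
im=np.zeros((400,640+a.shape[1],3),np.uint8); im[:,:640]=f["img"]; im[:a.shape[0],640:]=a
cv2.imwrite("pics/w3.png",cv2.resize(im[...,::-1],(800,int(400*800/im.shape[1]))))
E
```

```text
t 5.05 tcp [524.9  16.5 185.9] yaz 95.9 q [-0.3   0.08  0.23  1.83 -0.02  1.23  1.61] F [-0.1 -0.5 -0.7] open 0.547 grip 63.2
shift [ 0.0004 -0.001   0.1749] turn 0.2
```

View pics/w3.png

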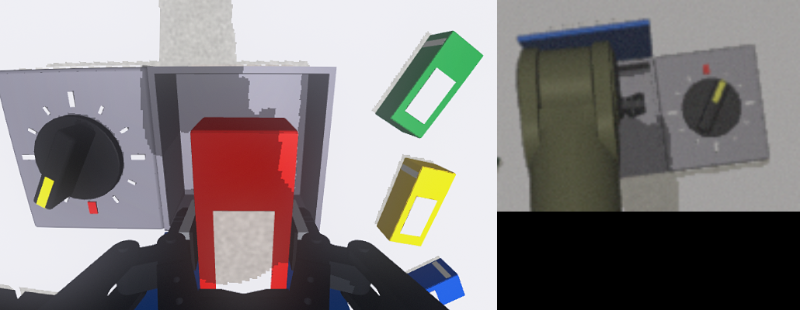

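The wrist view shows the carton over the middle of the compartment: the carton spans columns 192–298 and the walls are at about 160 and 325. I'm lowering it and releasing.

>>> {"api": "carry_out", "payload": {"rows": "0.03 0 0 0.04 0;0.03 0 0 0.08 0;0.03 0 0 0.12 0;0.03 0 0 0.15 0;0.03 0 0 0.165 0;0.03 0 0 0.173 0;0.03 0 0 0.173 0;0.03 0 0 0.173 0;0.075 0 0 0.173 0;0.075 0 0 0.173 0;0.075 0 0 0.173 0;0.075 0 0 0.173 0;0.075 0 0 0.173 0;0.075 0 0 0.15 0;0.075 0 0 0.11 0;0.075 0 0 0.06 0;0.075 0 0 0.01 0;0.075 0 0 -0.03 0;0.075 0 0 -0.06 0;0.075 0 0 -0.06 0"}}

```text
time_s: 7.15
tool_pos: [0.5275, 0.0148, 0.2517]
tool_rot: [-0.05, 0.999, 0.001, 0.005]
force: [0.9, -0.1, 1.1]
opening: 0.876
grasp_force: 0.0
```

```bash
python3 - <<'E'
from w import *
pose()
f=grab("wrist"); g=grab("scene"); a=g["img"][150:290,230:430]; a=cv2.resize(a,None,fx=2,fy=2)
im=np.zeros((400,1040,3),np.uint8); im[:,:640]=f["img"]; im[:280,640:]=a
cv2.imwrite("pics/w4.png",cv2.resize(im[...,::-1],(800,307)))
b=g["img"]; save(g,"sc4.png")
H=hsv(g); h,s,v=cv2.split(H); m=((h>100)&(h<130)&(s>100)).astype(np.uint8); z=np.zeros_like(m); z[160:245,315:405]=m[160:245,315:405]
c=max(cv2.findContours(z,0,2)[0],key=cv2.contourArea); q=cv2.approxPolyDP(c,4,True)[:,0]; print(q.tolist())
# lid plane angle: rays meet the plane y'=edge of lid (box frame), top corners
yaw=np.radians(5.7);X=np.array([np.cos(yaw),np.sin(yaw),0]);Y=np.array([-X[1],X[0],0]); hg=np.array([609,23.6,85.5])/1000
for uv in q:
    r=ray(g,uv)[0]
    for sgn in(-.085,.085):
        t=((hg+sgn*Y-g["c"])@Y)/(r@Y); P=g["c"]+t*r-hg; print(uv,sgn,"x' z' mm",round(P@X*1000),round(P[2]*1000))
E
```

```text
t 7.15 tcp [527.5  14.8 251.7] yaz 95.7 q [-0.3   0.04  0.23  1.74 -0.01  1.35  1.6 ] F [ 0.9 -0.1  1.1] open 0.876 grip 0.0
[[398, 174], [336, 196], [330, 237], [385, 215]]
[398 174] -0.085 x' z' mm 202 431
[398 174] 0.085 x' z' mm 17 177
[336 196] -0.085 x' z' mm 21 191
[336 196] 0.085 x' z' mm -268 -202
[330 237] -0.085 x' z' mm 0 4
[330 237] 0.085 x' z' mm -301 -497
[385 215] -0.085 x' z' mm 191 318
[385 215] 0.085 x' z' mm 1 -1
```

View pics/w4.png

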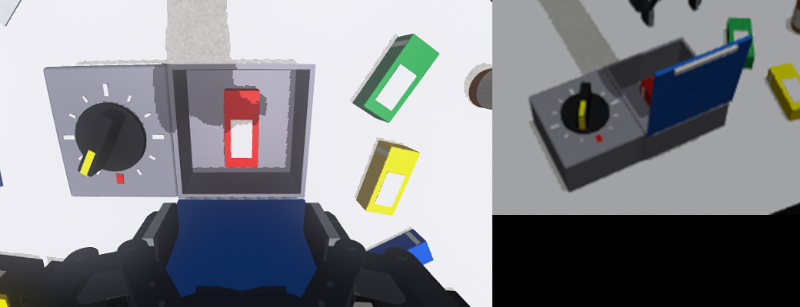

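The carton lies flat inside the compartment, at (240,128) in the wrist view. The lid leans back: its edge is 19 mm past the hinge and 184 mm up, so about 1.67 rad. I'm moving up, shutting the fingers, and going over behind the lid.

>>> {"api": "carry_out", "payload": {"rows": "0.0 0 0 -0.05 0;0.0 0 0 -0.104 0;0.0 -0.01 0 -0.104 0;0.0 -0.05 0 -0.104 0;0.0 -0.09 0 -0.104 0;0.0 -0.13 0 -0.104 0;0.0 -0.16 0 -0.104 0;0.0 -0.165 0 -0.104 0;0.0 -0.165 0 -0.07 0;0.0 -0.165 0 -0.03 0;0.0 -0.165 0 0.005 0;0.0 -0.165 0 0.005 0;0.0 -0.165 0 0.005 0"}}

```text
time_s: 8.55
tool_pos: [0.6882, 0.0312, 0.2409]
tool_rot: [-0.05, 0.999, -0.0, -0.001]
force: [-0.1, -0.4, 0.3]
opening: 0.002
grasp_force: 0.0
```

```bash
cat > lid.py <<'E'
from w import *
p,M=pose(); yaw=np.radians(5.7);X=np.array([np.cos(yaw),np.sin(yaw),0]);Y=np.array([-X[1],X[0],0]); hg=np.array([609,23.6,85.5])/1000
d=p-hg; print("x' y' z'",(np.array([d@X,d@Y,d[2]])*1000).round(1), "X in tool",(M.T@X).round(3))
x0=d@X;z0=d[2]
for th in(95,85,75,65,55,45,35,25,15,8,3,0):
    t=np.radians(th); u=np.array([-np.cos(t),np.sin(t)]); n=np.array([np.sin(t),np.cos(t)])
    c=hg[[0,2]]*0+ .163*u+.008*n
    # tip: flat end half-width .011; leading (robot-side) bottom corner touches while steep
    q=c+np.array([.011*np.sin(t),0]); print(th,"tool x %.3f z %.3f"%(-(q[0]-x0),-(q[1]-z0)))
E
python3 lid.py
```

```text
t 8.55 tcp [688.2  31.2 240.9] yaz 95.7 q [-0.27  0.4   0.25  1.33 -0.1   1.42  1.65] F [-0.1 -0.4  0.3] open 0.002 grip 0.0
x' y' z' [ 79.6  -0.3 155.4] X in tool [-1.    -0.001 -0.002]
95 tool x 0.046 z -0.006
85 tool x 0.075 z -0.008
75 tool x 0.103 z -0.004
65 tool x 0.131 z 0.004
55 tool x 0.158 z 0.017
45 tool x 0.181 z 0.034
35 tool x 0.202 z 0.055
25 tool x 0.219 z 0.079
15 tool x 0.232 z 0.105
8 tool x 0.238 z 0.125
3 tool x 0.241 z 0.139
0 tool x 0.243 z 0.147
```

>>> {"api": "carry_out", "payload": {"rows": "0 0.025 0 -0.006 0;0 0.046 0 -0.006 0;0 0.061 0 -0.007 0;0 0.075 0 -0.008 0;0 0.089 0 -0.006 0;0 0.103 0 -0.004 0;0 0.117 0 0 0;0 0.131 0 0.004 0;0 0.145 0 0.01 0;0 0.158 0 0.017 0;0 0.17 0 0.025 0;0 0.181 0 0.034 0;0 0.192 0 0.044 0;0 0.202 0 0.055 0;0 0.211 0 0.067 0;0 0.219 0 0.079 0;0 0.226 0 0.092 0;0 0.232 0 0.105 0;0 0.235 0 0.115 0;0 0.235 0 0.115 0"}}

```text
time_s: 10.55
tool_pos: [0.4546, 0.0076, 0.1259]
tool_rot: [-0.05, 0.999, 0.0, -0.001]
force: [0.4, -0.2, 0.4]
opening: -0.005
grasp_force: 0.0
```

```bash
python3 - <<'E'
from w import *
pose(); g=grab("scene"); cv2.imwrite("pics/sc5.png",cv2.resize(g["img"][110:310,210:460,::-1],None,fx=3,fy=3))
E
```

```text
t 10.55 tcp [454.6   7.6 125.9] yaz 95.7 q [-0.31 -0.02  0.23  2.05  0.    1.1   1.59] F [ 0.4 -0.2  0.4] open -0.005 grip 0.0
```

View pics/sc5.png

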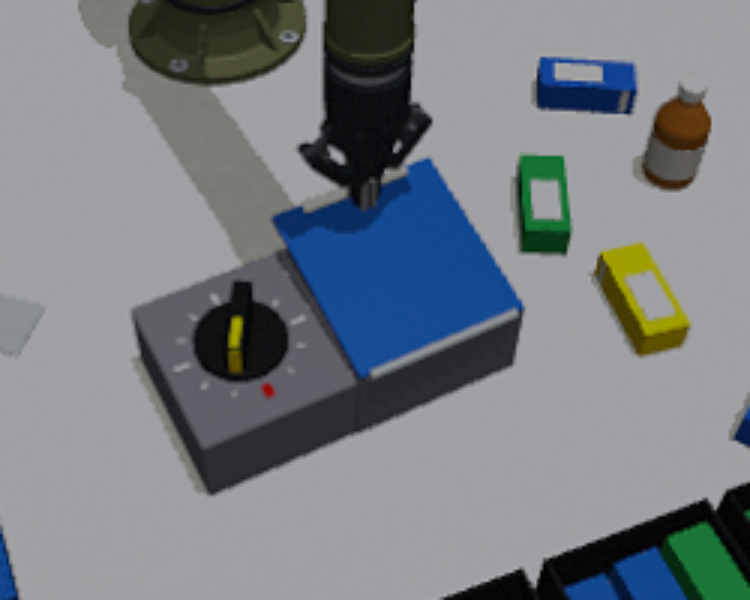

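The lid follows the fingertips and is about 10° from shut, with the tip near (365,200). I'm pressing it down gently.

>>> {"api": "carry_out", "payload": {"rows": "0 0.002 0 0.01 0;0 0.003 0 0.02 0;0 0.003 0 0.028 0;0 0.003 0 0.032 0;0 0.003 0 0.034 0;0 0.003 0 0.034 0;0 0.003 0 0.034 0"}}

```text
time_s: 11.3
tool_pos: [0.4515, 0.0074, 0.0934]
tool_rot: [-0.05, 0.999, 0.0, -0.001]
force: [-5.7, -0.2, 13.8]
opening: 0.003
grasp_force: 6.6
```

>>> {"api": "carry_out", "payload": {"rows": "0.0 0.003 0 0.0 0;0.0 0 0 -0.05 0;0.06 0 0 -0.09 0;0.06 0 0 -0.09 0;0.06 0 0 -0.09 0"}}

```text
time_s: 11.8
tool_pos: [0.4528, 0.0076, 0.1829]
tool_rot: [-0.05, 0.999, 0.0, 0.001]
force: [-0.4, -0.2, -1.5]
opening: 0.505
grasp_force: 0.0
```

```bash
python3 - <<'E'
from w import *
to(539.5,-143.7,200,66.8)
g=grab("scene"); save(g,"sc6.png")
E
```

```text
t 11.8 tcp [452.8   7.6 182.9] yaz 95.7 q [-0.31 -0.08  0.23  1.99  0.02  1.23  1.58] F [-0.4 -0.2 -1.5] open 0.505 grip 0.0
shift [-0.0711 -0.1592 -0.017 ] turn 28.9
```

>>> {"api": "carry_out", "payload": {"rows": "0.06 -0.014 -0.032 -0.017 7;0.06 -0.028 -0.064 -0.017 14;0.06 -0.043 -0.096 -0.017 21;0.06 -0.06 -0.128 -0.017 28.9;0.06 -0.071 -0.159 -0.017 28.9;0.06 -0.071 -0.159 -0.017 28.9;0.06 -0.071 -0.159 -0.017 28.9;0.06 -0.071 -0.159 -0.017 28.9"}}

```text
time_s: 12.65
tool_pos: [0.538, -0.1423, 0.1979]
tool_rot: [0.2, 0.98, 0.0, -0.001]
force: [0.2, 0.8, -0.1]
opening: 0.702
grasp_force: 0.0
```

```bash
python3 - <<'E'
from w import *
to(539.5,-143.7,100,66.8)
f=grab("wrist"); h,s,v=cv2.split(hsv(f)); m=((h>20)&(h<35)&(s>120)&(v>80)).astype(np.uint8)
for c in cv2.findContours(m,0,2)[0]:
    if cv2.contourArea(c)>100:
        P=onz(f,c[:,0],.13)[:,:2].astype(np.float32)*1000; print(c[:,0].min(0),c[:,0].max(0),cv2.minAreaRect(P),P.mean(0))
g=grab("scene"); a=cv2.resize(g["img"][110:310,210:460],(500,400)); im=np.hstack([f["img"],a])
cv2.imwrite("pics/w7.png",cv2.resize(im[...,::-1],(800,281)))
E
```

```text
t 12.65 tcp [ 538.  -142.3  197.9] yaz 66.9 q [-0.15  0.14  0.39  1.74 -0.06  1.27  1.43] F [ 0.2  0.8 -0.1] open 0.702 grip 0.0
shift [-0.0023 -0.0007  0.0979] turn 0.1
[303 231] [316 272] ((557.184326171875, -152.1329803466797), (8.531529426574707, 31.45850372314453), 65.49028778076172) [ 556.2532  -152.21835]
```

View pics/w7.png

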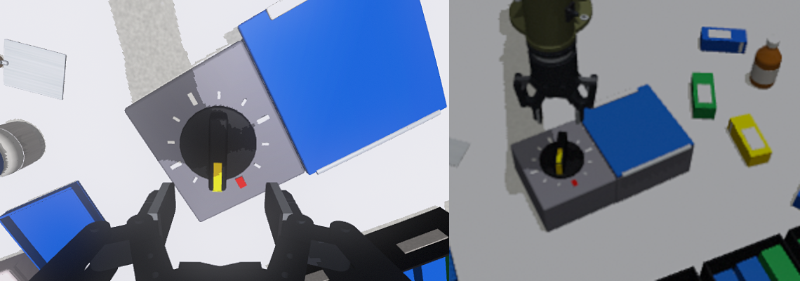

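The lid looks shut flat on the rim, and the bar is in line with the open fingers, with the pointer at (217,177). I'm descending and gripping the bar.

>>> {"api": "carry_out", "payload": {"rows": "0.06 -0.001 0 0.03 0;0.06 -0.001 0 0.06 0;0.06 -0.001 0 0.085 0;0.06 -0.001 0 0.098 0;0.06 -0.001 0 0.098 0;0.0 -0.001 0 0.098 0;0.0 -0.001 0 0.098 0;0.0 -0.001 0 0.098 0;0.0 -0.001 0 0.098 0;0.0 -0.001 0 0.098 0;0.0 -0.001 0 0.098 0;0.0 -0.001 0 0.098 0"}}

```text
time_s: 13.95
tool_pos: [0.5404, -0.1455, 0.1031]
tool_rot: [0.201, 0.98, -0.0, 0.001]
force: [-1.8, -2.0, 6.0]
opening: 0.199
grasp_force: 59.7
```

>>> {"api": "carry_out", "payload": {"rows": "0 -0.001 0 -0.003 4;0 -0.001 0 -0.003 12;0 -0.001 0 -0.003 20;0 -0.001 0 -0.003 28;0 -0.001 0 -0.003 36;0 -0.001 0 -0.003 44;0 -0.001 0 -0.003 52;0 -0.001 0 -0.003 60;0 -0.001 0 -0.003 68;0 -0.001 0 -0.003 76;0 -0.001 0 -0.003 84;0 -0.001 0 -0.003 92;0 -0.001 0 -0.003 100;0 -0.001 0 -0.003 108;0 -0.001 0 -0.003 116;0 -0.001 0 -0.003 124;0 -0.001 0 -0.003 132;0 -0.001 0 -0.003 140;0 -0.001 0 -0.003 147;0 -0.001 0 -0.003 151"}}

```text
time_s: 15.95
tool_pos: [0.5357, -0.1449, 0.1032]
tool_rot: [0.999, 0.048, -0.005, -0.001]
force: [-10.9, 0.0, 3.5]
opening: 0.196
grasp_force: 62.6
```

```bash
python3 - <<'E'
from w import *
pose(); print(status.get_obs()["ft_torque"])
E
```

```text
t 15.95 tcp [ 535.7 -144.9  103.2] yaz -84.5 q [-0.44  0.28  0.76  1.86 -0.21  1.1  -1.08] F [-10.9   0.    3.5] open 0.196 grip 62.6
[-0.28711232  2.30159679  0.08684958]
```

>>> {"api": "carry_out", "payload": {"rows": "0 0 0 0 0;0 0 0 0 0;0.06 0 0 0 0;0.06 0 0 0 0;0.06 0 0 0 0;0.06 0 0 0 0;0.06 0 0 0 0;0.06 0 0 -0.03 0;0.06 0 0 -0.07 0;0.06 0 0 -0.11 0;0.06 0.05 0 -0.15 0;0.06 0.05 0 -0.15 0;0.06 0.05 0 -0.15 0"}}

```text
time_s: 17.25
tool_pos: [0.5927, -0.1387, 0.2559]
tool_rot: [0.999, 0.052, 0.002, 0.001]
force: [-0.1, -2.0, 0.2]
opening: 0.702
grasp_force: 0.0
```

```bash
python3 - <<'E'
from w import *
pose(); f=grab("wrist"); h,s,v=cv2.split(hsv(f)); m=((h>20)&(h<35)&(s>120)&(v>80)).astype(np.uint8)
for c in cv2.findContours(m,0,2)[0]:
    if cv2.contourArea(c)>100:
        P=onz(f,c[:,0],.13)[:,:2].astype(np.float32)*1000; print(cv2.minAreaRect(P),P.mean(0))
g=grab("scene"); save(g,"sc8.png")
cv2.imwrite("pics/w8.png",np.hstack([cv2.resize(f["img"],(400,250)),cv2.resize(g["img"],(400,250))])[...,::-1])
E
```

```text
t 17.25 tcp [ 592.7 -138.7  255.9] yaz -84.1 q [-0.45  0.27  0.78  1.55 -0.19  1.4  -1.13] F [-0.1 -2.   0.2] open 0.702 grip 0.0
((516.7698974609375, -145.77716064453125), (31.02724838256836, 8.327336311340332), 5.910053253173828) [ 517.9376  -147.59998]
```

View pics/w8.png

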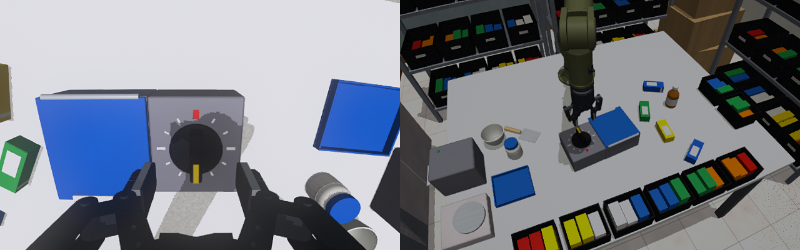

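The pointer (195,173) now sits opposite the red mark (195,115) at azimuth 5.9°, on the near side. The lid is flush, the other items haven't moved, and the gripper is clear. I'm handing in.

```bash
python3 -c "
from workcell import sign_off
print(sign_off())"
```

```text
the job is handed in; nothing more can be done
None
```

I put the red carton in the compartment, shut the lid onto its rim and set the dial to the sixth click, then handed the job in at about 17 s of the 72 s allowed; no verdict was returned.

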